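# Add a slotted counterweight to the tilting bin

## Robot

A 6-joint arm with a two-finger parallel gripper is mounted at the origin on the work surface. World frame = base frame: x ahead of the robot, y to its left, z up, the work surface at z = 0. Lengths are in m, angles in rad, forces in N, time in s.
With the tool pointing down it reaches from about 0.35 to 0.8 m from the base axis. Payload 7.3 kg.
Tool frame: the origin (TCP) lies at the very end of the fingers, on their centre line; the grasp point (between the pads) lies 19 mm behind it; z points along the fingers, y is the direction in which the jaws open and shut (so a half turn about z gives the same grasp; the last joint's range is limited). The gripper opens to 85 mm and grips with 20 to 120 N. Pads are 22 mm wide; open, the fingers measure 114 mm over their backs; the gripper's body (76 mm by 85 mm) begins 54 mm behind the grasp point. The pads swing forward as they close: fully open they stand 13 mm farther back than shut.
Start: joints at [-1.26, 0.342, 1.524, -0, 1.275, -0.146], TCP at [0.232, -0.471, 0.231] pointing down, gripper open.
Joint ranges: [-2.53, 2.53], [-0.77, 2.02], [0.04, 2.7], [-1, 4.14], [0.28, 2.66], [-3.11, 3.11]. Speed limits (rad/s): [2.57, 2.57, 3.14, 3.14, 3.14, 3.14].

## Interface

Orientations are given as [roll, pitch, yaw] about the fixed x, y, z axes, in that order (R = Rz(yaw) Ry(pitch) Rx(roll)).
In Python, from plant import manip gives the robot as it stands. Calls block until the motion is done:
- manip.movep(position, orientation): joint-space move of the TCP to a pose.
- manip.servo_line(position, frame=None, velocity=0.15, guard=None): straight line of the TCP; frame=None keeps the orientation; velocity is the mean speed in m/s. With guard (N) it stops when the force on the tool has changed by that much, and returns True; else False.
- manip.set_joints(angles): joint-space move.
- manip.set_gripper(opening, grasp_force=None): finger opening in m; grasp_force is the grip in N (None keeps the last); returns when the fingers have stopped.
- manip.dwell(seconds).
- manip.ik(position, orientation): joint angles nearest the present ones, or None.
- manip.observe(): the state.
- manip.capture(name): name is "scene" or "top"; returns the picture (480x640x3 uint8, red, green, blue); there is no depth.
- manip.camera_model(name): a dict with "vfov" (degrees; the focal length in pixels is half the picture's height over the tangent of half this angle, whatever the lens; pixels are square), "cx", "cy" (the principal point, pixels), "D" ([k1, k2, p1, p2, k3] as OpenCV has them; the pictures are not rectified), "R" (3x3) and "t" (3): a world point X has camera coordinates R X + t. Camera axes: x right, y down, z forward; pixel columns grow to the right and rows downward; lengths in m; the calibration is good to about 2 mm. A picture is of the moment at which its call begins. camera_model takes no time and is no camera call.
A pose or a line that the arm cannot do raises manip.MotionError and nothing moves.
- manip.sign_off(): hands the job in, once; it reports no verdict.
The state is a dict: "time": time; "qpos": joint angles; "qd": joint speeds; "effort": joint torques, N m; "ee_pos": TCP position; "tcp_rot": TCP orientation; "wrist_force": force on the tool from outside, world axes, zero at the start; "moment": the same for the moment, N m; "finger_gap": finger opening in m.
Only numpy, scipy, OpenCV 4.12 (cv2) and the standard library are available. Lean on these libraries where they do the work, as an engineer would, in place of code of your own. Each camera call takes 0.05 s, during which the arm holds its last target.

## Task

Add the large loose slotted steel disc to the tilting bin's counterweight stem: slide it in sideways beneath the stem's cap, its slot pointing the same way as that of the disc already there, and lower it until it rests on the crossbar. Then, bearing down only lightly, turn it counterclockwise (seen from above) until it drops over the crossbar and sits flat and fully down on the lower disc with its slot turned away from the lower one. Be gentle with the stem and the discs (never more than about 40 N), leave the other things on the ledge where they are, and let go at the end.

Things in the scene. Friction and masses are not known exactly. Their poses are not given: they have to be found in the camera images.
- disc_center (a point): Centre (half-way up) of the large loose slotted disc: dark steel, 60 mm across, 14 mm thick, 0.15 to 0.3 kg, flat on the ledge, z up. An 11 mm wide slot goes right through it, from 5.5 mm behind its axis out to the rim at +x, mouth corners bevelled. Grip it on its two side flats, parallel to the slot, at y = +25 and -25 mm (50 mm across, 33 mm long).
- disc_groove (a point): Underside of the same disc, mid-groove, 17 mm behind its axis (-x): below the closed half an 11 mm wide, 8.5 mm deep groove carries on in line with the slot out to the rim, so that the disc can drop over a bar lying along its slot line.
- stem (a point): Point on the axis of the bin's upright counterweight stem, 62 mm above the ledge: where the centre of the added disc must end. Fixed. The stem is a round 9 mm steel rod with an 18 mm wide cap (underside 88 mm, top 94.5 mm above the ledge), so discs go on only sideways. It stands on a round platform 42 mm across, top 45 mm above the ledge.
- bin_body (a point): Centre of the tilting steel bin, 150 mm from the stem, fixed. It begins about 90 mm from the stem and is up to 125 mm high and 150 mm wide; an arm 18 mm wide, top 45 mm high, leads from it to the stem. The stem's other sides are free above an 8 mm base plate.
- low_disc: The smaller slotted disc already on the stem, fixed: dark steel, 44 mm across, 10 mm thick, top 55 mm above the ledge. Origin: centre of its underside, on the stem's axis. Its 11 mm wide slot opens in its +x direction. A crossbar lies on its top.
- crossbar_top (a point): Centre of the top of the stiff steel crossbar on the lower disc, 61.5 mm above the ledge, on the stem's axis; the axes here are the LOWER DISC's. The bar, 48 long, 9 wide, 6.5 mm high, lies 0.6 to 1.5 rad counterclockwise (from above) of the lower slot; its angle is not measured: find it by feel or sight (hard contact: lower slowly). A disc crosswise on it has its centre at 68.5 mm, fully dropped 62 mm.
- small_disc: Bystander: small dark slotted disc, 42 mm across, 8 mm thick, lying loose; not to be used. Origin: centre of the underside.
- spacer: Bystander: plain dark steel ring without a slot, 60 mm across, 16 mm hole, 14 mm thick, lying loose. Origin: centre of the underside.
- emery: Bystander: slate grey emery block, 90 x 55 x 28 mm (x, y, z). Origin: centre of the underside.
- gauge: Bystander: steel thread gauge, case 75 x 18 x 10 mm with fanned leaves at +x. Origin: centre of the case's underside.
- scoop: Bystander: black plastic scoop, pan 85 x 70 x 35 mm towards +x, handle 85 mm towards -x. Origin: under the pan's back wall.
- curling_handle: Bystander: red plastic curling handle lying on its side; base disc 60 mm across at the origin, grip 64 mm away in +x, reaching 150 mm in +y, up to 60 mm high. Origin: on the ledge below the base disc.
- bolt_tin: Bystander: closed tin, 66 mm across, 75 mm high. Origin: centre of the underside.
Things that resemble listed ones, but are neither listed nor needed, are in the scene too. Leave any blue look-alike of the part that bears disc_center alone.

How it is judged:
On the way:
1. the large disc is on the stem, fully in, on or just above the crossbar, its slot in line with the lower disc's slot (within 23 degrees) (horizontal distance between disc_center and stem below 0.006 m and height (world z) of disc_center between 0.0665 and 0.08 m and angle between the x axis of disc_center and the x axis of low_disc, either way round below 0.4 rad), for 0.1 s.
At the end, for the whole second after the job is handed in: The large disc lies flat (tilt under 0.06 rad), at rest and released on the lower disc, dropped over the crossbar (centre less than 63.5 mm above the ledge), its axis within 5 mm of the stem's, its slot line at least 0.5 rad (29 degrees) from the lower disc's slot line (horizontal distance between disc_center and stem below 0.005 m and height (world z) of disc_center between 0.059 and 0.0635 m and angle between disc_center's own z axis and vertical below 0.06 rad and angle between the x axis of disc_center and the x axis of low_disc, either way round above 0.5 rad and linear speed of disc below 0.01 m/s); the robot touches nothing.
It fails at once if the large disc is pressed against the bin or its stem with more than 40 N (contact force between disc and bin above 40 N).
It fails at once if the large disc is pressed against the lower disc or its crossbar with more than 40 N (contact force between disc and low_disc above 40 N).
It fails at once if a bystander is moved by more than 20 mm (distance of any of small_disc, spacer, emery, gauge, scoop, curling_handle, bolt_tin from where it was at the start of the episode above 0.02 m).
It also fails if it takes over 72 s, if anything falls off the work surface, if the arm or the gripper's body presses on something with over 40 N, if the wrist force passes 120 N, or if a joint passes its speed limit or range.

## Working session

There is one attempt and no reset: what is moved stays moved. The work goes in short steps, each a Python script; the robot and the scene stay as the last script left them, time stands still between calls to the robot, and variables do not carry over. Pictures are saved under pics/ and viewed, and the job is handed in when it is done.

```bash
mkdir -p pics; ls; python3 - <<'E'
from plant import manip
import cv2
for n in("scene","top"):
    im=manip.capture(n); cv2.imwrite(f"pics/{n}0.png",im[:,:,::-1])
    m=manip.camera_model(n); print(n,m)
print(manip.observe())
E
```

```text
pics
scene {'vfov': 57.40703540246925, 'cx': 323.48539916832505, 'cy': 239.65078849121218, 'D': array([-0.06092357,  0.        ,  0.        ,  0.        ,  0.        ]), 'R': array([[ 0.48228961,  0.87583313, -0.01769376],
       [ 0.66380302, -0.3785632 , -0.6450236 ],
       [-0.57163124,  0.29934301, -0.76395778]]), 't': array([-0.24935978, -0.31794333,  1.42048878])}
top {'vfov': 46.083346098704, 'cx': 318.7323037209057, 'cy': 240.37960082207763, 'D': array([0.02394904, 0.        , 0.        , 0.        , 0.        ]), 'R': array([[-0.00226961, -0.9999653 ,  0.00801518],
       [-0.99547986,  0.00149827, -0.09496102],
       [ 0.09494572, -0.00819448, -0.99544872]]), 't': array([-0.02347644,  0.55016709,  1.18954566])}
{'time': 0.1, 'qpos': array([-1.25998484e+00,  3.42631681e-01,  1.52491205e+00,  3.45295070e-06,
        1.27540647e+00, -1.46021634e-01]), 'qd': array([ 0.00083243, -0.00256401, -0.00323674,  0.00054111,  0.00033032,
        0.00034847]), 'effort': array([ 1.63081582e-03, -4.34445655e+01, -2.46492112e+01, -1.67344369e-04,
        4.64083540e-03,  1.25462392e-05]), 'ee_pos': array([ 0.23148284, -0.47081658,  0.23070984]), 'tcp_rot': array([-3.14025003e+00, -2.00794804e-04,  4.56831981e-01]), 'wrist_force': array([0.07374987, 0.01100549, 0.82345713]), 'moment': array([ 0.00146897,  0.04331563, -0.01491404]), 'finger_gap': 0.08554111721192002}
```

View pics/top0.png

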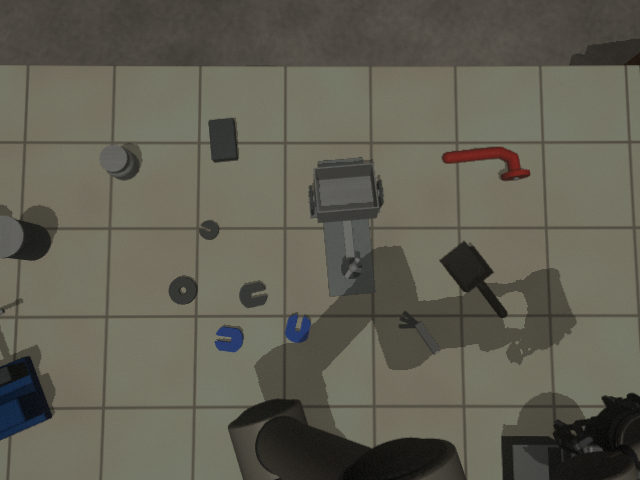

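View pics/scene0.png

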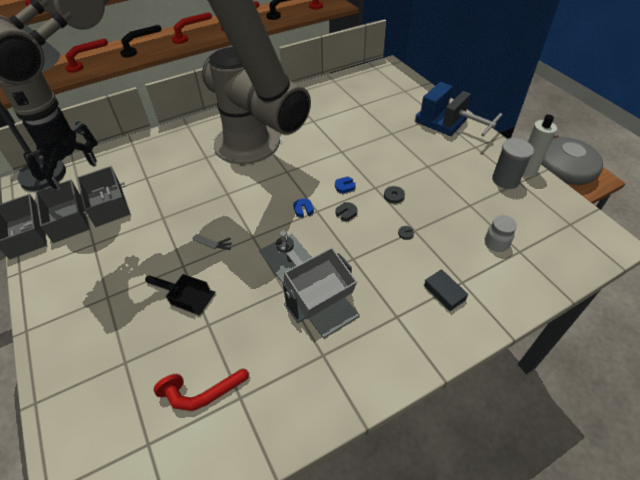

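The top view shows the dark large slotted disc near (254,294) with its slot toward image right, the stem near (351,267), the bin at (346,190) and blue look-alikes at (229,338) and (298,327). I'll enlarge the two areas that matter.

```bash
python3 - <<'E'
import cv2,numpy as np
t=cv2.imread("pics/top0.png");s=cv2.imread("pics/scene0.png")
def crop(im,x,y,w,h,k): 
    c=cv2.resize(im[y:y+h,x:x+w],None,fx=k,fy=k,interpolation=cv2.INTER_CUBIC)
    return np.clip(c.astype(float)*1.6,0,255).astype(np.uint8)
cv2.imwrite("pics/c1.png",np.hstack([crop(t,234,274,40,40,10),crop(t,331,245,40,40,10)]))
cv2.imwrite("pics/c2.png",np.hstack([crop(s,325,190,40,40,10),crop(s,265,222,40,40,10)]))
E
```

```text
(no output)
```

View pics/c1.png

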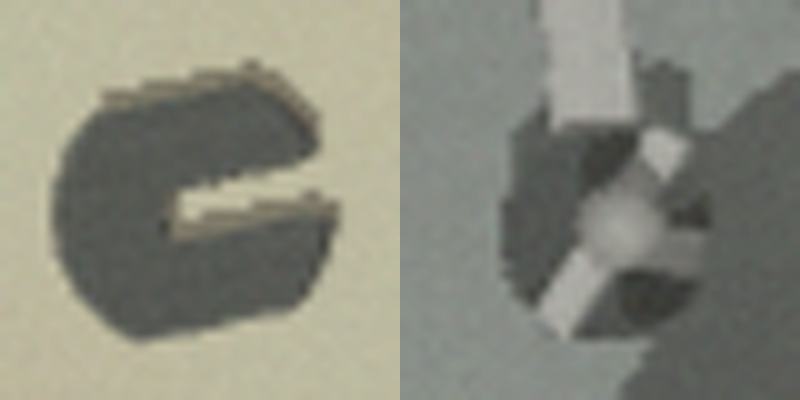

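View pics/c2.png

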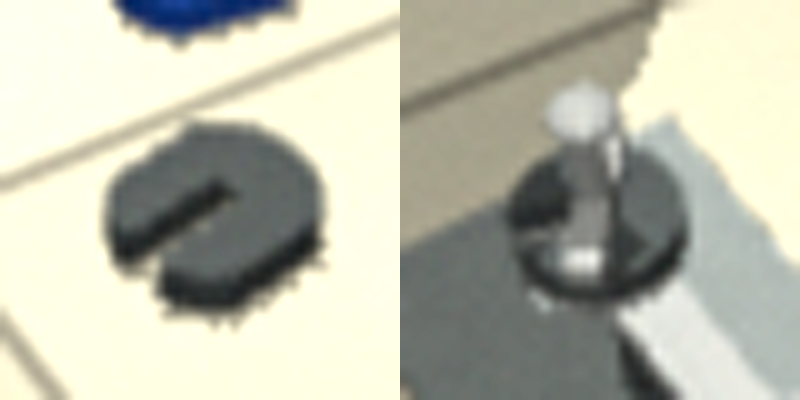

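Right crop: the stem's cap is at about (620,225), the crossbar runs from (555,310) to (670,150), and the lower slot is a lighter band toward (705,252). Next I fit models to these features.

```bash
cat > h.py <<'E'
import cv2,numpy as np
from scipy.optimize import minimize,least_squares
from plant import manip
def cam(n):
    m=manip.camera_model(n); f=240/np.tan(np.radians(m['vfov'])/2)
    K=np.array([[f,0,m['cx']],[0,f,m['cy']],[0,0,1.]])
    return cv2.Rodrigues(np.array(m['R']))[0],np.array(m['t'],float),K,np.array(m['D'],float)
def proj(n,P): 
    r,t,K,D=cam(n); return cv2.projectPoints(np.atleast_2d(np.array(P,float)),r,t,K,D)[0][:,0]
def backz(n,px,z):
    r,t,K,D=cam(n); R=cv2.Rodrigues(r)[0]
    u=cv2.undistortPoints(np.array([[px]],float),K,D)[0,0]; d=R.T@np.array([u[0],u[1],1]); c=-R.T@t
    return c+d*(z-c[2])/d[2]
def discpoly(r=.03,flat=.025,z=.014,slot=True):
    pts=[]
    a=np.arcsin(.0055/r)
    for th in np.linspace(a,2*np.pi-a,120):
        x,y=r*np.cos(th),r*np.sin(th); pts.append([x,np.clip(y,-flat,flat),z])
    pts+=[[-.0055,-.0055,z],[-.0055,.0055,z]]
    return np.array(pts)
def place(P,x,y,yaw):
    c,s=np.cos(yaw),np.sin(yaw); return P@np.array([[c,-s,0],[s,c,0],[0,0,1]]).T+[x,y,0]
def crop(im,x,y,w,h,k,g=1.6):
    c=cv2.resize(im[y:y+h,x:x+w],None,fx=k,fy=k,interpolation=cv2.INTER_CUBIC)
    return np.clip(c.astype(float)*g,0,255).astype(np.uint8)
def draw(c,x0,y0,k,uv,col=(0,0,255),closed=True):
    p=((uv+.5-[x0,y0])*k-.5); cv2.polylines(c,[np.round(p*8).astype(np.int32)],closed,col,1,cv2.LINE_AA,3)
E
python3 - <<'E'
from h import *
t=cv2.imread("pics/top0.png");s=cv2.imread("pics/scene0.png")
print("cam pos",[ -cv2.Rodrigues(cam(n)[0])[0].T@cam(n)[1] for n in("top","scene")])
g=cv2.cvtColor(t,cv2.COLOR_BGR2GRAY).astype(float)
x0,y0,w=234,274,40
roi=g[y0:y0+w,x0:x0+w]; print(roi[20,8],roi[3,3])
soft=np.clip((110-roi)/(110-62),0,1) if 0 else np.clip((roi[3,3]-roi)/(roi[3,3]-roi[20,8]),0,1)
k=8
def cost(p,n='top'):
    uv=proj(n,place(discpoly(),*p)); m=np.zeros((w*k,w*k),np.uint8)
    cv2.fillPoly(m,[np.round(((uv+.5-[x0,y0])*k-.5)*16).astype(np.int32)],255,cv2.LINE_8,4)
    m=cv2.resize(m,(w,w),interpolation=cv2.INTER_AREA)/255.
    return ((m-soft)**2).sum()
X=backz('top',(254,294.5),.014); 
best=None
for y in np.radians([-70,-77,-84]):
    r=minimize(cost,[X[0],X[1],y],method='Nelder-Mead',options=dict(initial_simplex=np.array([[X[0],X[1],y],[X[0]+.004,X[1],y],[X[0],X[1]+.004,y],[X[0],X[1],y+.15]])))
    if best is None or r.fun<best.fun: best=r
    print(r.x,r.fun)
p=best.x
c=crop(t,x0,y0,w,w,10); draw(c,x0,y0,10,proj('top',place(discpoly(),*p)))
d=crop(s,325,190,40,40,10); draw(d,325,190,10,proj('scene',place(discpoly(),*p)))
draw(d,325,190,10,proj('scene',place(discpoly(z=0),*p)),(0,255,0))
cv2.imwrite("pics/f1.png",np.hstack([c,d]))
pt=(331+62/2.82,0)
# stem
a=np.array([331+22.05-.45,245+22.5-.45]); b=np.array([265+18.2-.45,222+11.2-.45])
print("top",backz('top',a,.0915),"scene",backz('scene',b,.0915))
E
```

```text
cam pos [array([ 0.4346847 , -0.01455222,  1.23656431]), array([ 1.14331114, -0.32717747,  0.87570039])]
55.0 116.0
[ 0.43469619  0.11692062 -1.35018225] 30.021816449361417
[ 0.43474224  0.11705464 -1.34579679] 29.70622837163595
[ 0.43461304  0.11713094 -1.3455635 ] 29.906818308671514
top [ 0.48940718 -0.09261289  0.0915    ] scene [ 0.48966213 -0.09377501  0.0915    ]
```

View pics/f1.png

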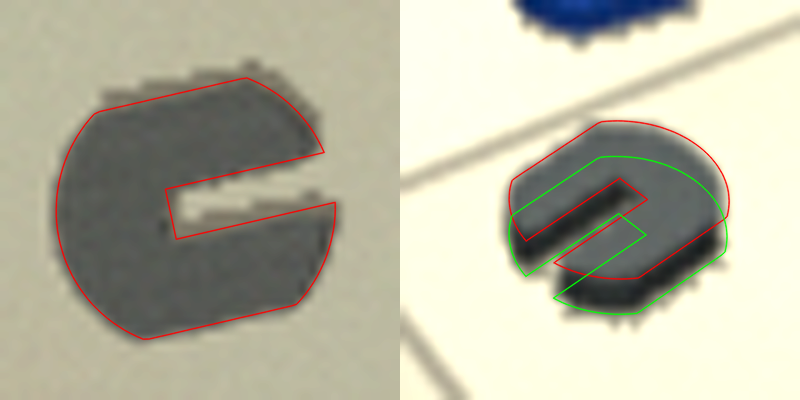

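The top-view fit is tight. In the scene view the outline sits about 1 px too high, which is within calibration. Now the lower slot and bar angles.

```bash
python3 - <<'E'
from h import *
t=cv2.imread("pics/top0.png");s=cv2.imread("pics/scene0.png")
sx,sy=.4894,-.0929
def low(z,yaw):
    P=discpoly(.022,.022,z); P[:,2]=z; return place(P,sx,sy,yaw)
bar=np.array([[.024,.0045,.0615],[-.024,.0045,.0615],[-.024,-.0045,.0615],[.024,-.0045,.0615]])
rows=[]
for sl,bl in((-105,-36),(-100,-32)):
    c=crop(t,331,245,40,40,12); draw(c,331,245,12,proj('top',low(.055,np.radians(sl)))); draw(c,331,245,12,proj('top',place(bar,sx,sy,np.radians(bl))),(0,255,255))
    if not rows: rows.append(crop(t,331,245,40,40,12,2.5)[:, :]); 
    rows.append(c)
rows=[cv2.resize(r,(266,266)) if 0 else r for r in rows]
cv2.imwrite("pics/f2.png",cv2.resize(np.hstack(rows[:2]),(800,400)))
d=crop(s,265,222,40,40,12,2.); e=d.copy(); draw(e,265,222,12,proj('scene',low(.055,np.radians(-105)))); draw(e,265,222,12,proj('scene',place(bar,sx,sy,np.radians(-36))),(0,255,255))
cv2.imwrite("pics/f3.png",cv2.resize(np.hstack([d,e]),(800,400)))
E
```

```text
(no output)
```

View pics/f2.png

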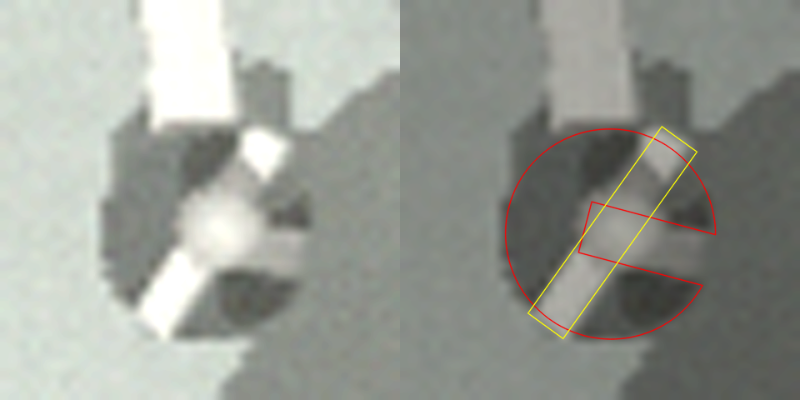

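View pics/f3.png

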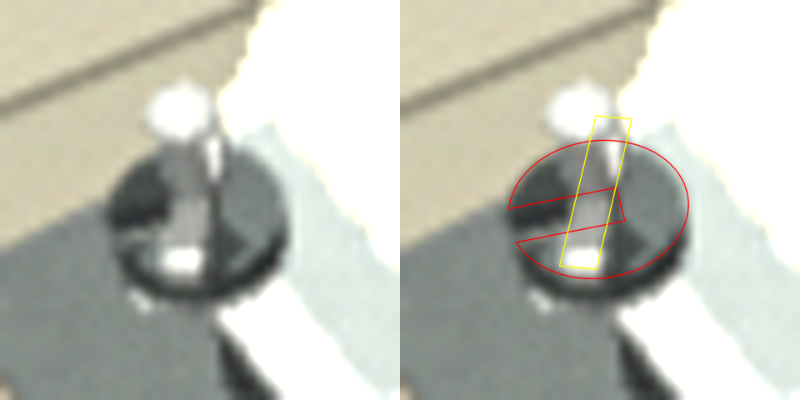

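Bar at about -36° and lower slot at about -102° yaw. I'll check reachability of the whole sequence for both grasp turns.

```bash
python3 - <<'E'
from h import *
for off in (0,np.pi):
    for (x,y,z,a) in [(.4347,.117,.15,-77.2),(.4347,.117,.0,-77.2),(.50,-.03,.12,-102),(.4894,-.0929,.06,-102),(.4894,-.0929,.06,-20)]:
        yaw=(np.radians(a)+off+np.pi)%(2*np.pi)-np.pi
        q=manip.ik([x,y,z],[np.pi,0,yaw]); print(off>0,a,None if q is None else np.round(q,2))
E
```

```text
False -77.2 [ 0.09  0.3   1.84 -0.    1.    3.01]
False -77.2 [ 0.09  0.56  1.98 -0.    0.6   3.01]
False -102 None
False -102 [-0.34  0.51  1.81 -0.    0.82  3.01]
False -20 [-0.34  0.51  1.81 -0.    0.82  1.58]
True -77.2 [ 0.09  0.3   1.84 -0.    1.   -0.13]
True -77.2 [ 0.09  0.56  1.98 -0.    0.6  -0.13]
True -102 [-0.21  0.42  1.75 -0.    0.98 -0.  ]
True -102 [-0.34  0.51  1.81 -0.    0.82 -0.13]
True -20 [-0.34  0.51  1.81  0.    0.82 -1.56]
```

```bash
cat >> h.py <<'E'
def ori(deg): return [np.pi,0,(np.radians(deg)+2*np.pi)%(2*np.pi)-np.pi]
def st(m=''):
    o=manip.observe(); print(m,'t%.2f'%o['time'],np.round(o['ee_pos'],4),'rot',np.round(o['tcp_rot'],3),'F',np.round(o['wrist_force'],1),'M',np.round(o['moment'],2),'gap %.4f'%o['finger_gap']); return o
E
python3 - <<'E'
from h import *
x,y=.4347,.117
manip.set_gripper(.066,30)
manip.movep([x,y,.15],ori(180-77.2)); st()
manip.servo_line([x,y,.03],velocity=.1); st()
print(manip.servo_line([x,y,-.014],velocity=.015,guard=4)); st()
im=manip.capture('top'); cv2.imwrite('pics/t1.png',crop(im[:,:,::-1],200,240,100,100,6))
E
```

```text
t3.09 [0.4349 0.1167 0.1501] rot [-3.141 -0.    -1.348] F [-0.1  0.6  0.7] M [-0.01  0.   -0.07] gap 0.0662
 t4.44 [0.4351 0.1171 0.0305] rot [-3.14  -0.    -1.347] F [-0.   0.2 -0.8] M [0.02 0.01 0.05] gap 0.0658
True
 t6.58 [ 0.4348  0.117  -0.0066] rot [ 3.142 -0.    -1.347] F [-1.   0.3  6.5] M [-0.07  0.1   0.02] gap 0.0657
```

View pics/t1.png

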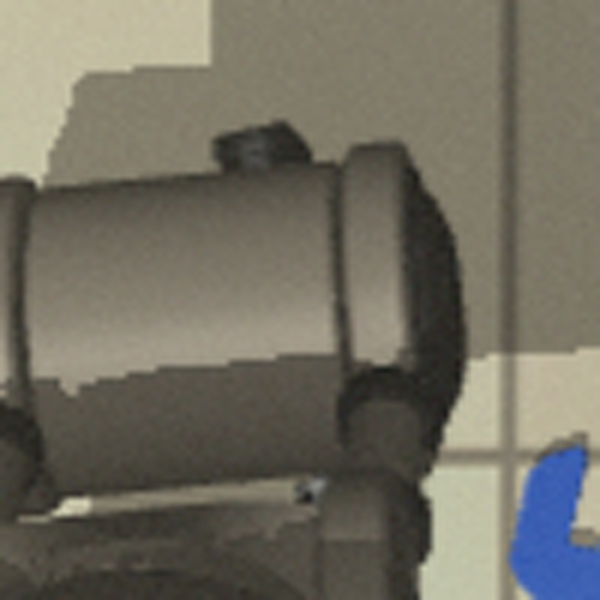

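Arm blocks the top view now. Also my angle-wrapping put joint 6 near its limit (the 180° equivalent). I'll fix that, regrasp with the other turn, and allow for the pads swinging forward.

```bash
cat >> h.py <<'E'
def ori(deg): # deg = disc slot yaw; tool x opposite to slot
    a=np.radians(deg)+np.pi; return [np.pi,0,float(np.arctan2(np.sin(a),np.cos(a)))]
E
python3 - <<'E'
from h import *
x,y=.4347,.117
manip.servo_line([x,y,.04],velocity=.15)
manip.movep([x,y,.04],ori(-77.2)); st()
manip.servo_line([x,y,-.001],velocity=.04,guard=6); st()
manip.set_gripper(.045,40); o=st('closed')
print(np.round(o['qpos'],2))
manip.servo_line([x,y,.03],velocity=.06); st('lift')
manip.servo_line([x,y,.12],velocity=.15)
im=manip.capture('scene'); cv2.imwrite('pics/s2.png',crop(im[:,:,::-1],270,110,120,120,5))
st()
E
```

```text
t9.75 [0.4346 0.117  0.0399] rot [-3.141 -0.     1.794] F [ 0.5 -0.5 -0. ] M [0.02 0.06 0.04] gap 0.0656
 t10.93 [ 0.4349  0.117  -0.0008] rot [3.141 0.    1.794] F [ 0.4 -0.3  0.7] M [ 0.   -0.03  0.01] gap 0.0660
closed t11.23 [ 0.4347  0.117  -0.0005] rot [3.141 0.    1.794] F [-1.3  0.2  5.3] M [-0.08  0.25  0.  ] gap 0.0487
[ 0.09  0.56  1.98 -0.    0.6  -0.13]
lift t11.90 [0.4347 0.117  0.0301] rot [3.141 0.    1.794] F [-0.1 -0.1 -2.6] M [-0.01 -0.   -0.  ] gap 0.0492
 t12.70 [0.4339 0.1169 0.1189] rot [-3.139 -0.     1.794] F [ 0.3  0.1 -2.7] M [0.03 0.03 0.04] gap 0.0490
```

View pics/s2.png

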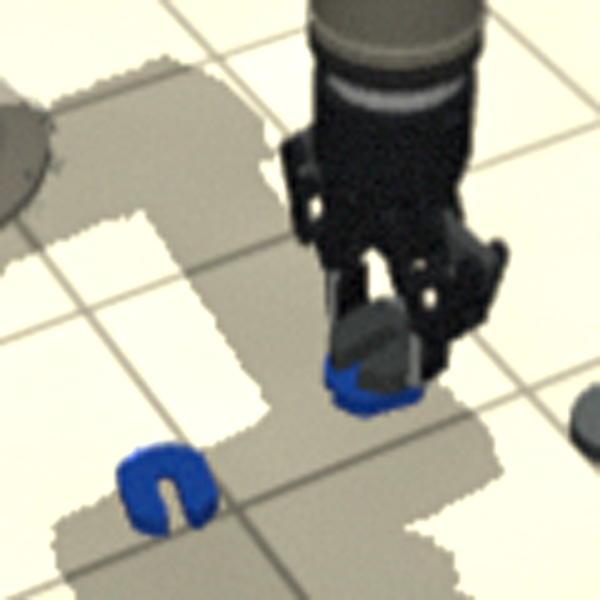

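The disc is held (gap 49 mm, weight about 2.6 N), but it may have tilted about the jaw axis. I'll overlay the expected pose.

```bash
python3 - <<'E'
from h import *
im=np.ascontiguousarray(manip.capture('scene')[:,:,::-1]); o=manip.observe(); e=o['ee_pos']
x0,y0,k=320,155,10
c=crop(im,x0,y0,50,50,k,2); d=c.copy()
for zz,col in((.0145,(0,0,255)),(.0005,(0,255,0))):
    P=place(discpoly(z=zz),e[0],e[1],o['tcp_rot'][2]+np.pi); P[:,2]+=e[2]
    draw(d,x0,y0,k,proj('scene',P),col)
cv2.imwrite('pics/s3.png',cv2.resize(np.hstack([c,d]),(800,400)))
E
```

```text
(no output)
```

View pics/s3.png

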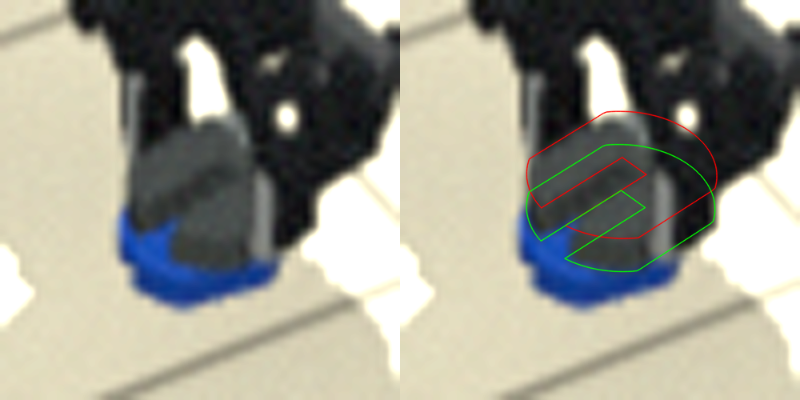

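```bash
python3 - <<'E'
from h import *
b=np.array([265+18.2-.45,222+11.2-.45])
for d in((0,0),(.6,-.9),(.6,0),(0,-.9)): print(d,backz('scene',b+d,.0915))
im=np.ascontiguousarray(manip.capture('scene')[:,:,::-1])
manip.movep([.5083,-.0,.125],ori(-102)); o=st(); e=o['ee_pos']
im=np.ascontiguousarray(manip.capture('scene')[:,:,::-1]);cv2.imwrite('pics/s4full.png',im)
x0,y0,k=255,190,8
c=crop(im,x0,y0,100,75,k,1.6)
for zz,col in((.0145,(0,0,255)),(.0005,(0,255,0))):
    P=place(discpoly(z=zz),e[0],e[1],o['tcp_rot'][2]+np.pi); P[:,2]+=e[2]
    draw(c,x0,y0,k,proj('scene',P),col)
cv2.imwrite('pics/s4.png',c)
E
```

```text
(0, 0) [ 0.48966213 -0.09377501  0.0915    ]
(0.6, -0.9) [ 0.48779594 -0.09130463  0.0915    ]
(0.6, 0) [ 0.49037292 -0.09253074  0.0915    ]
(0, -0.9) [ 0.48708377 -0.09255106  0.0915    ]
 t13.41 [ 0.5079 -0.0006  0.1242] rot [-3.14 -0.    1.36] F [-0.9 -0.1 -2.9] M [-0.    0.05  0.05] gap 0.0490
```

View pics/s4.png

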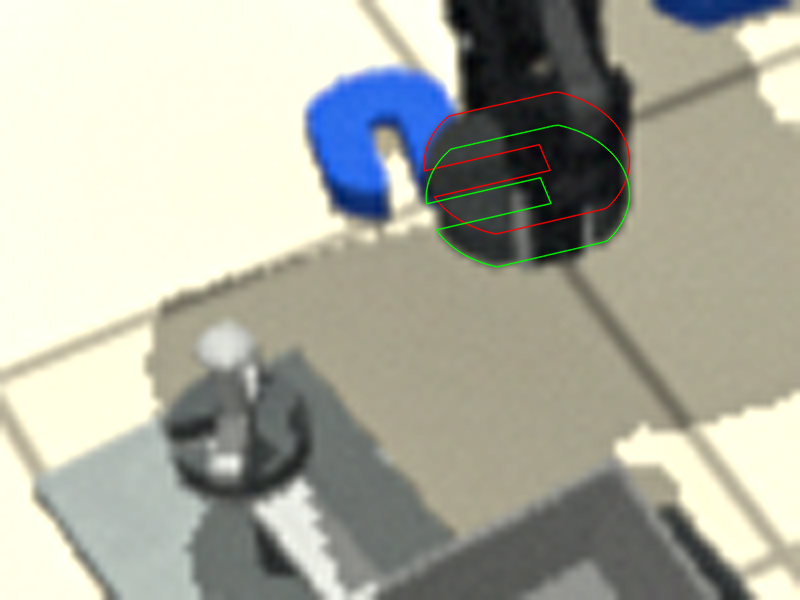

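```bash
python3 - <<'E'
from h import *
S=np.array([.489,-.093]); u=np.array([np.cos(np.radians(-102)),np.sin(np.radians(-102))])
a=S-.075*u; manip.servo_line([*a,.067],ori(-102),velocity=.12)
a=S-.043*u; manip.servo_line([*a,.067],ori(-102),velocity=.08); o=st(); e=o['ee_pos']
for n,x0,y0 in(('scene',265,200),('top',310,225)):
    im=np.ascontiguousarray(manip.capture(n)[:,:,::-1]);k=10
    c=crop(im,x0,y0,60,60,k,1.8); cv2.imwrite(f'pics/5{n}_raw.png',c)
E
```

```text
t14.67 [ 0.4979 -0.0514  0.0671] rot [ 3.141 -0.     1.36 ] F [-0.1 -0.1 -2.2] M [-0.   -0.02 -0.02] gap 0.0492
```

View pics/5scene_raw.png

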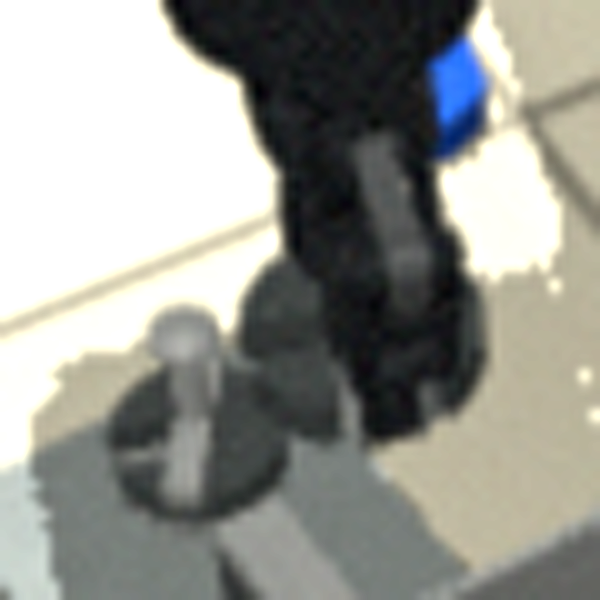

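View pics/5top_raw.png

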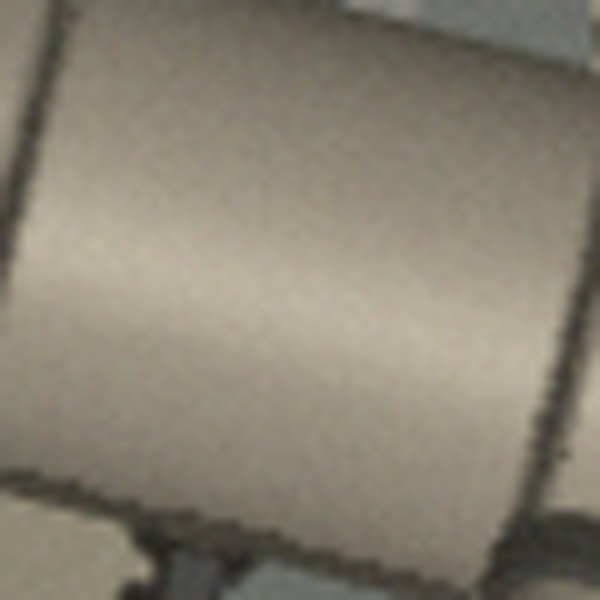

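Scene view: cap at about (183,333); the disc's front lobes with the slot mouth are near (245–320,350). The top view is occluded. I'll overlay with more contrast.

```bash
python3 - <<'E'
from h import *
o=manip.observe(); e=o['ee_pos']; x0,y0,k=272,220,20
im=np.ascontiguousarray(manip.capture('scene')[:,:,::-1])
c=crop(im,x0,y0,40,30,k,1.0); c=np.clip(255*(c/255.)**.5*1.3,0,255).astype(np.uint8); d=c.copy()
yaw=o['tcp_rot'][2]+np.pi
for zz,col in((.0145,(0,0,255)),(.0005,(0,255,0))):
    P=place(discpoly(z=zz),e[0],e[1],yaw); P[:,2]+=e[2]
    draw(d,x0,y0,k,proj('scene',P),col)
S=np.array([.489,-.093])
th=np.linspace(0,2*np.pi,60)
for z,r,col in((.088,.009,(255,0,255)),(.0945,.009,(255,0,255)),(.055,.022,(255,255,0))):
    draw(d,x0,y0,k,proj('scene',np.c_[S[0]+r*np.cos(th),S[1]+r*np.sin(th),0*th+z]),col)
cv2.imwrite('pics/6a.png',c);cv2.imwrite('pics/6b.png',d)
E
```

```text
(no output)
```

View pics/6a.png

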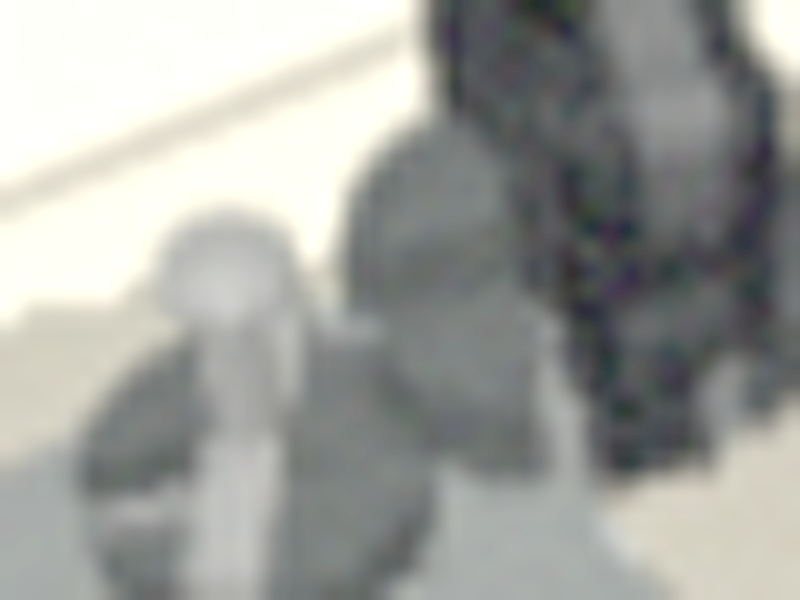

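View pics/6b.png

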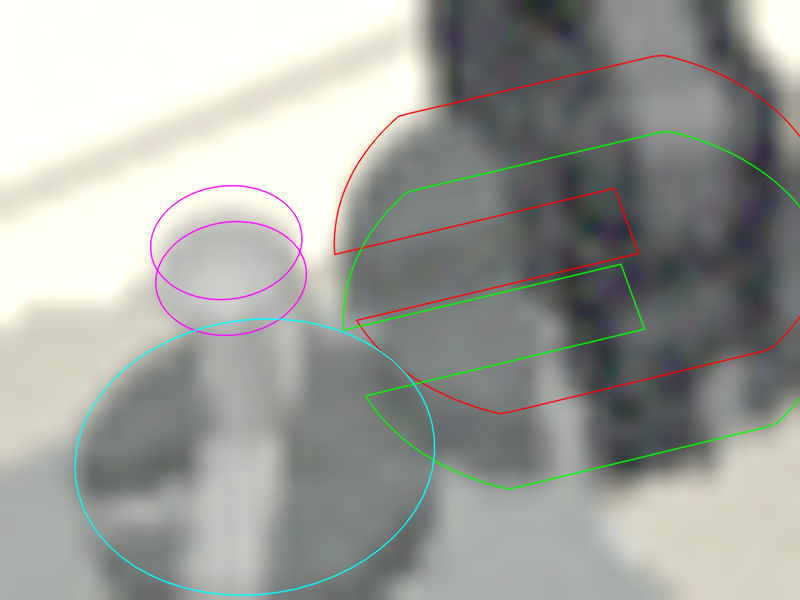

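Stem and disc agree with the model within about 1 mm. I'll insert slowly with a force guard.

```bash
python3 - <<'E'
from h import *
S=np.array([.489,-.093]); u=np.array([np.cos(np.radians(-102)),np.sin(np.radians(-102))]); v=np.array([-u[1],u[0]])
def go(d,l=0,vel=.02,g=5):
    r=manip.servo_line([*(S-d*u+l*v),.067],velocity=vel,guard=g); o=st(f'd{d} hit{r}'); F=o['wrist_force'][:2]
    w=o['ee_pos'][:2]-S; print('  along %.4f lat %.4f Fu %.1f Fv %.1f'%(w@u,w@v,F@u,F@v)); return r
if not go(.03) and not go(.014): go(-.003,vel=.012)
E
```

```text
d0.03 hitFalse t15.62 [ 0.4952 -0.0637  0.067 ] rot [-3.142 -0.     1.361] F [-0.1 -0.1 -1.6] M [ 0.02  0.01 -0.08] gap 0.0489
  along -0.0300 lat -0.0000 Fu 0.1 Fv -0.1
d0.014 hitFalse t16.57 [ 0.4919 -0.0793  0.067 ] rot [-3.142 -0.     1.361] F [-0.7 -0.5 -1.6] M [-0.06 -0.02 -0.01] gap 0.0486
  along -0.0140 lat -0.0000 Fu 0.6 Fv -0.6
d-0.003 hitTrue t17.83 [ 0.4883 -0.0946  0.0665] rot [-3.141e+00 -2.000e-03  1.361e+00] F [ 0.9  0.8 -2. ] M [ 0.17 -0.16  0.  ] gap 0.0487
  along 0.0017 lat -0.0004 Fu -0.9 Fv 0.7
```

It slid in with no side contact and touched the slot end at along = +1.7 mm. I'll back off 1 mm and probe sideways to centre it.

```bash
cat >> h.py <<'E'
S=np.array([.489,-.093]); u=np.array([np.cos(np.radians(-102)),np.sin(np.radians(-102))]); v=np.array([-u[1],u[0]])
def go2(a,l,z=.067,vel=.01,g=4):
    r=manip.servo_line([*(S+a*u+l*v),z],ori(-102),velocity=vel,guard=g); o=st(f'hit{r}'); F=o['wrist_force'][:2]
    w=o['ee_pos'][:2]-S; print('  along %.4f lat %.4f Fu %.1f Fv %.1f'%(w@u,w@v,F@u,F@v)); return w@v
E
python3 - <<'E'
from h import *
go2(.0007,0,g=None)
a=go2(.0007,.003,vel=.004,g=3)
go2(.0007,0,g=None)
b=go2(.0007,-.003,vel=.004,g=3)
go2(.0007,(a+b)/2,g=None)
E
```

```text
hitFalse t18.14 [ 0.4887 -0.0936  0.0668] rot [-3.141  0.     1.362] F [-0.6  0.  -2.3] M [-0.    0.02 -0.08] gap 0.0490
  along 0.0007 lat -0.0002 Fu 0.1 Fv -0.5
hitTrue t18.64 [ 0.4893 -0.0937  0.0663] rot [-3.138 -0.     1.361] F [-0.2 -0.5 -2.3] M [-0.01 -0.   -0.03] gap 0.0489
  along 0.0006 lat 0.0005 Fu 0.5 Fv -0.1
hitFalse t18.90 [ 0.4887 -0.0936  0.0669] rot [-3.141 -0.     1.361] F [-0.2  0.5 -2.5] M [ 0.03  0.02 -0.01] gap 0.0489
  along 0.0007 lat -0.0002 Fu -0.4 Fv -0.3
hitTrue t19.39 [ 0.4878 -0.0935  0.0667] rot [3.14  0.    1.361] F [ 1.8 -0.7 -0.1] M [-0.11 -0.36  0.01] gap 0.0486
  along 0.0007 lat -0.0011 Fu 0.3 Fv 1.9
hitFalse t19.72 [ 0.4882 -0.0935  0.0667] rot [-3.141 -0.     1.361] F [-0.2 -0.2 -2.6] M [0.   0.02 0.01] gap 0.0490
  along 0.0007 lat -0.0007 Fu 0.3 Fv -0.1
```

```bash
python3 - <<'E'
from h import *
go2(.0007,0,g=None); manip.dwell(.15)
go2(.0007,0,z=.052,vel=.005,g=4)
E
```

```text
hitFalse t19.97 [ 0.4887 -0.0936  0.0669] rot [-3.141 -0.     1.361] F [ 0.1 -0.2 -2.7] M [ 0.09  0.02 -0.01] gap 0.0488
  along 0.0007 lat -0.0002 Fu 0.1 Fv 0.2
hitTrue t21.57 [ 0.4889 -0.0937  0.0609] rot [3.142 0.    1.361] F [-0.2 -0.6  5.9] M [-0.01  0.02 -0.01] gap 0.0488
  along 0.0007 lat 0.0000 Fu 0.6 Fv -0.1
```

Contact at disc centre height 68.4 mm, as expected for resting crosswise on the bar. I'll rotate counterclockwise in steps with light contact, watching the forces.

```bash
python3 - <<'E'
from h import *
P=S+.0007*u
for a in range(-97,-49,6):
    manip.movep([*P,.0610],ori(a)); o=st(a)
    F=o['wrist_force']
    if np.hypot(F[0],F[1])>9 or F[2]>14: print('stop'); break
E
```

```text
-97 t21.82 [ 0.4889 -0.0937  0.061 ] rot [3.142 0.    1.446] F [-0.1  0.3  1. ] M [-0.09  0.01  0.03] gap 0.0488
-91 t22.07 [ 0.4889 -0.0937  0.061 ] rot [3.142 0.    1.549] F [-0.2  0.5  1. ] M [ 0.  0. -0.] gap 0.0489
-85 t22.32 [ 0.4889 -0.0937  0.061 ] rot [3.142 0.    1.653] F [-0.6 -0.8  0.2] M [ 0.02 -0.02 -0.04] gap 0.0485
-79 t22.57 [ 0.4889 -0.0937  0.061 ] rot [3.142 0.    1.757] F [0.1 0.  1.2] M [-0.   -0.01  0.05] gap 0.0487
-73 t22.82 [ 0.4888 -0.0937  0.061 ] rot [-3.142 -0.     1.862] F [0.8 0.3 0.3] M [0.01 0.05 0.03] gap 0.0488
-67 t23.07 [ 0.4888 -0.0937  0.061 ] rot [-3.142 -0.     1.966] F [ 0.4 -0.   1.2] M [-0.   -0.01  0.03] gap 0.0490
-61 t23.32 [ 0.4888 -0.0937  0.061 ] rot [3.142 0.    2.071] F [ 0.6 -0.2  0.6] M [ 0.03 -0.06  0.07] gap 0.0488
-55 t23.57 [ 0.4888 -0.0937  0.061 ] rot [-3.142  0.     2.176] F [-0.3  0.2  1.7] M [-0.04  0.   -0.01] gap 0.0491
```

```bash
python3 - <<'E'
from h import *
P=S+.0007*u
for a in np.arange(-50,-19,2.):
    manip.movep([*P,.0607],ori(a)); o=st(a)
    F=o['wrist_force']
    if np.hypot(F[0],F[1])>9 or F[2]>16: print('stop'); break
    if F[2]<-1.: 
        r=manip.servo_line([*P,.0585],velocity=.008,guard=6); st(f'down {r}')
        if not r: break
        manip.servo_line([*P,.0607],velocity=.01)
E
```

```text
-50.0 t23.82 [ 0.4891 -0.0938  0.061 ] rot [3.141e+00 1.000e-03 2.263e+00] F [0.  1.1 3.5] M [-0.02  0.01  0.09] gap 0.0491
-48.0 t24.07 [ 0.4891 -0.0938  0.0609] rot [3.141e+00 1.000e-03 2.301e+00] F [-0.1  0.1  4.4] M [ 0.05 -0.02  0.07] gap 0.0490
-46.0 t24.32 [ 0.4891 -0.0938  0.0609] rot [3.141e+00 1.000e-03 2.337e+00] F [-0.1 -0.5  4.6] M [ 0.04 -0.06  0.01] gap 0.0490
-44.0 t24.57 [ 0.4891 -0.0938  0.0609] rot [3.141e+00 1.000e-03 2.372e+00] F [-0.  -0.5  5.8] M [ 0.01 -0.11  0.04] gap 0.0492
-42.0 t24.82 [ 0.4891 -0.0938  0.0609] rot [3.141e+00 1.000e-03 2.407e+00] F [0.9 0.3 5.2] M [ 0.02 -0.15  0.01] gap 0.0488
-40.0 t25.07 [ 0.4891 -0.0938  0.0608] rot [3.141e+00 1.000e-03 2.441e+00] F [ 0.3 -0.5  4.4] M [-0.08 -0.23 -0.  ] gap 0.0488
-38.0 t25.32 [ 0.4891 -0.0938  0.0608] rot [3.141e+00 1.000e-03 2.477e+00] F [ 1.6 -1.   3. ] M [-0.11 -0.4  -0.01] gap 0.0492
-36.0 t25.57 [ 0.4891 -0.0937  0.0607] rot [3.141 0.    2.512] F [ 2.9 -0.5  3. ] M [-0.   -0.53 -0.04] gap 0.0488
-34.0 t25.82 [ 0.489  -0.0936  0.0606] rot [3.141 0.    2.547] F [ 3.4 -0.1  1.7] M [ 0.03 -0.63  0.02] gap 0.0489
-32.0 t26.07 [ 0.4884 -0.0932  0.0602] rot [ 3.142e+00 -1.000e-03  2.582e+00] F [ 3.   1.8 -1.7] M [ 0.34 -0.57 -0.06] gap 0.0490
down False t26.49 [ 0.4884 -0.0932  0.0581] rot [ 3.141e+00 -1.000e-03  2.583e+00] F [ 2.8  4.  -2.3] M [ 0.77 -0.49 -0.11] gap 0.0492
```

At about -32° the disc dropped over the bar. I'll relax the sideways load slightly and lower the rest of the way.

```bash
python3 - <<'E'
from h import *
e=manip.observe()['ee_pos']; P=e[:2]+np.array([.53,.85])*.0006
print(manip.servo_line([*P,.0580],velocity=.01)); st('relax')
r=manip.servo_line([*P,.0525],velocity=.006,guard=5); st(f'down {r}')
E
```

```text
False
relax t26.76 [ 0.4879 -0.0926  0.0576] rot [-3.141e+00 -2.000e-03  2.583e+00] F [ 0.1  1.2 -2.5] M [ 0.1   0.02 -0.05] gap 0.0489
down True t27.39 [ 0.4887 -0.0927  0.0545] rot [-3.142  0.     2.583] F [-0.6  0.4  4.9] M [-0.01  0.03 -0.06] gap 0.0486
```

Bottomed at centre height 62.0 mm. Releasing and retreating straight up.

```bash
python3 - <<'E'
from h import *
e=manip.observe()['ee_pos']
manip.set_gripper(.066); st('open')
r=manip.servo_line([e[0],e[1],.075],velocity=.04,guard=4); st(r)
manip.servo_line([e[0],e[1],.2],velocity=.12); 
q=manip.observe()['qpos']; q=np.array(q); q[0]=-1.1; q[1]-=.3; manip.set_joints(q); st()
for n,x0,y0 in(('scene',265,220),('top',331,245)):
    im=np.ascontiguousarray(manip.capture(n)[:,:,::-1]); cv2.imwrite(f'pics/7{n}_full.png',im)
    c=crop(im,x0,y0,40,40,10,1.8)
    if n=='scene': L=c
cv2.imwrite('pics/7.png',np.hstack([L,c]))
E
```

```text
open t27.70 [ 0.4878 -0.0924  0.0536] rot [-3.141e+00 -2.000e-03  2.583e+00] F [ 0.9 -0.  -0.1] M [ 0.03 -0.02  0.01] gap 0.0661
False t28.38 [ 0.4886 -0.0927  0.075 ] rot [-3.141e+00 -2.000e-03  2.583e+00] F [-0.4 -0.  -1. ] M [-0.01  0.03 -0.01] gap 0.0660
 t31.01 [ 0.2845 -0.3891  0.3448] rot [3.076 0.288 1.816] F [ 0.2 -0.  -0.1] M [ 0.11  0.06 -0.04] gap 0.0661
```

View pics/7.png

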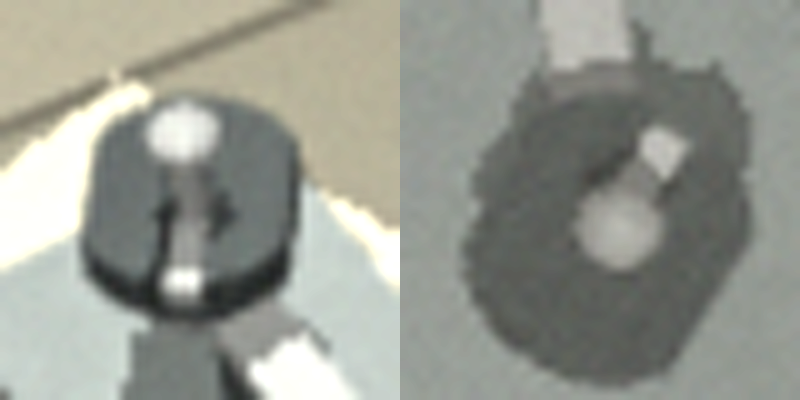

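View pics/7top_full.png

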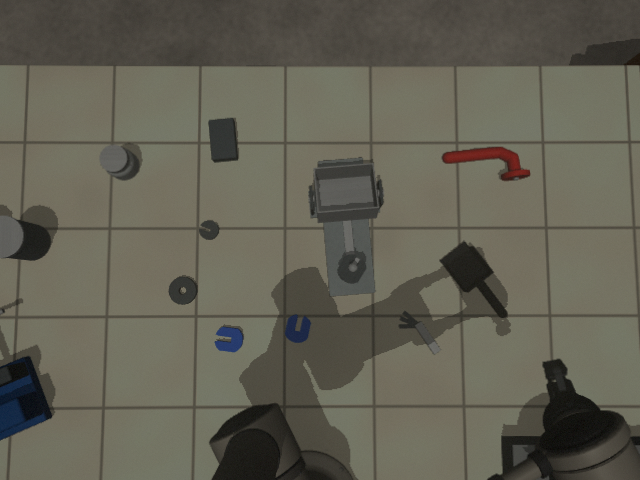

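The disc sits over the bar, which shows in the slot toward image upper right in the top view, and the bystanders have not moved. One overlay to check that it lies flat and centred.

```bash
python3 - <<'E'
from h import *
out=[]
for n,x0,y0 in(('scene',265,220),('top',331,245)):
    im=cv2.imread(f'pics/7{n}_full.png'); c=crop(im,x0,y0,40,40,10,1.8)
    for zz,col in((.069,(0,0,255)),(.055,(0,255,0))): draw(c,x0,y0,10,proj(n,place(discpoly(z=zz),.489,-.093,np.radians(-33))),col)
    out.append(c)
cv2.imwrite('pics/8.png',np.hstack(out))
E
```

```text
(no output)
```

View pics/8.png

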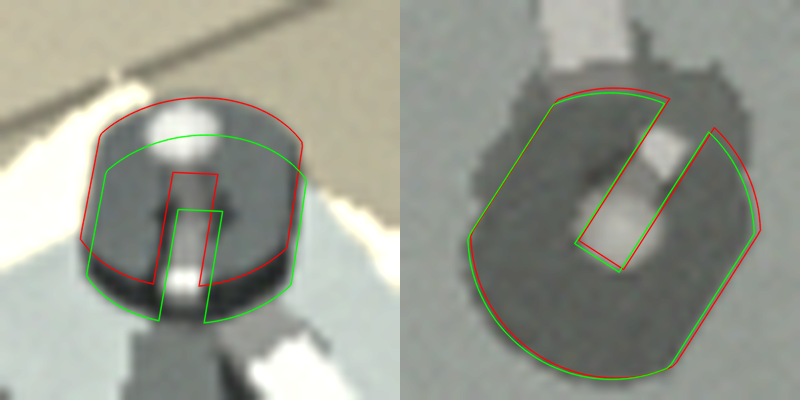

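The outline at 62 mm centre height, flat and centred on the stem, matches the disc in both views to within about 1 px. Handing in.

```bash
python3 -c "
from plant import manip
print(manip.sign_off()); print(manip.observe()['time'])"
```

```text
the job is handed in; nothing more can be done
None
the job is handed in; nothing more can be done
```

The large disc is on the stem, dropped over the crossbar and resting on the lower disc, and the job was handed in at about 31 s on the robot's clock. No verdict was reported.

- **Insertion:** I gripped the disc by its flats and slid it in beneath the cap along the lower disc's slot direction, about -102° yaw. It came to rest on the crossbar with its centre at 68.4 mm.
- **Turn and drop:** I turned it counterclockwise under about 3–8 N. It dropped over the bar at about -32° to -33°, roughly 70° from the lower slot, and bottomed with its centre at 62.0 mm. Then I released it and moved the arm clear.
- **Last checks:** In both cameras the disc matches a flat, centred outline at 62 mm to within about 1 px (about 2 mm). The bystanders looked unmoved in the top picture. The highest wrist force I read was about 8 N above the disc's own weight. I did not measure the contact forces themselves.
- **Deviations:**
  - My first approach came down with the wrist half a turn off, near joint 6's limit. I lifted and redid it before gripping.
  - In the first pictures the two cameras disagreed by 1–3 mm, so I centred the disc by touch.

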